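# Set and lock the bread slicing guide

## Robot

A 6-joint arm with a two-finger parallel gripper is mounted at the origin on the work surface. World frame = base frame: x ahead of the robot, y to its left, z up, the work surface at z = 0. Lengths are in m, angles in rad, forces in N, time in s.
With the tool pointing down it reaches from about 0.35 to 0.925 m from the base axis. Payload 6.4 kg.
Tool frame: the origin (TCP) lies at the very end of the fingers, on their centre line; the grasp point (between the pads) lies 19 mm behind it (hold_point_z is the distance from the TCP to the grasp point, in m); z points along the fingers, x is the direction in which the jaws open and shut, and the axes are right-handed (so a half turn about z gives the same grasp; the last joint's range is limited). The gripper opens to 85 mm and grips with 20 to 120 N. Pads are 22 mm wide; open, the fingers measure 114 mm over their backs; the gripper's body (76 mm by 85 mm) begins 54 mm behind the grasp point. The pads swing forward as they close: fully open they stand 13 mm farther back than shut.
Start: joints at [-1.517, 0.245, 1.558, -0, 1.339, -0.174], TCP at [0.147, -0.633, 0.231] pointing down, gripper open.
Joint ranges: [-3.13, 3.13], [-1.02, 2.26], [0.13, 2.54], [-0.95, 4.09], [0.21, 2.88], [-2.74, 2.74]. Speed limits (rad/s): [2.57, 2.57, 3.14, 3.14, 3.14, 3.14].

## Interface

Orientations are given as a unit quaternion [x, y, z, w].
In Python, from cell import observe, read_camera, close_job, hold_point_z gives the robot as it stands. The module is installed in compiled form; this text tells all that it offers.
- The arm moves only by the tool jog_arm, never from a script. Its argument "commands" is a list of rows, each a list of 2 entries, a list of its own where there are three numbers: the shift along the tool's x, y, z normalised to -1 to 1, where 1 is 50 cm, then the turn about the tool's z normalised to -1 to 1, where 1 is 120 degrees. In form: [[[x, y, z], twist], ...]. A call has 1 to 10 rows; each row is the pose to reach, as a shift and turn from the pose commanded when the call began, along the tool's axes at that moment; what a row does not reach only later rows make up. A row lasts 1/10 s, in which the tool goes at most 50 mm and 8.59 degrees, less where a joint would pass 70% of its speed; a pose out of reach is approached as far as the arm can. A call with a number of a shift or a turn outside -1 to 1 is refused whole. A call with a gripper value outside its range is refused whole. "hand" is the closure, from 0 (fully open) to 1 (shut), set as the call begins (left out, the last holds). The fingers move at their own pace and stop on an object; "force" is the grip in N (left out, the last holds). Time passes only in rows, so rows that repeat a pose let the fingers close. It gives the time, the measured TCP pose, the force and the opening at its end, in the units of the state.
- observe(): the state, without advancing time (a new reading comes with each control period).
- read_camera(name): name is "scene" or "top" or "wrist"; returns a dict with "frame" (384x512x3 uint8, red, green, blue), "fx", "fy", "cx", "cy" (pixels), "k1" (the pictures are not rectified: a ray, as slopes to the right and down, at radius r is drawn at 1 + k1 r^2 times it, then the intrinsics apply), "R" (3x3) and "t" (3): a world point X has camera coordinates R X + t. Camera axes: x right, y down, z forward; pixel columns grow to the right and rows downward; lengths in m; the calibration is good to about 2 mm. A picture is of the moment at which its call begins. There is no depth.
- close_job(): hands the job in, once; it reports no verdict.
The state is a dict: "time": time; "joint_positions": joint angles; "qd": joint speeds; "effort": joint torques, N m; "tcp_pos": TCP position; "tool_rot": TCP orientation; "ft_force": force on the tool from outside, world axes, zero at the start; "wrist_torque": the same for the moment, N m; "gripper_width": finger opening in m.
Only numpy, scipy, OpenCV 4.12 (cv2) and the standard library are available. Lean on these libraries where they do the work, as an engineer would, in place of code of your own. Each camera call takes 0.05 s, during which the arm holds its last target.

## Task

Get the bread guide ready for its thinnest slices: with closed fingertips push the sliding wooden stop block fully home against the low steel bar near the knife posts, and only then turn the loose wing nut on top of it clockwise, stroke by stroke against its wings, until it comes up against its end stop and is tight. Push only: pinch or lift nothing, leave the heavy marble guide standing where it is, and leave the bread, shaker, glasses and other things alone.

Things in the scene. Friction and masses are not known exactly. Their poses are not given: they have to be found in the camera images.
- guide: Bread slicing guide, loose on the table, 5 kg: white marble slab 220 (x) by 460 (y) by 20 mm. Origin: centre of the slab's underside; z up. A beech fence runs along y on the far side, near face at x = +58, top 66 mm above the table. Stop block slides along y at x = +20 mm. Two knife posts 14 by 10 mm at x = -65, y = +2 and +17, top 75 mm above the table
- end_bar (a point): Centre of the top of the low steel end bar, 50 (guide's x) by 7 by 10 mm high on the slab, top 30 mm above the table. Its -y side is the face that the stop block comes up against
- stop_block (a joint): Travel of the sliding stop block along the guide's +y, m: 0 = farthest from the knife posts, 0.065 = home, against the end bar. Pushing it takes about 7 N; it stays where it is left.
- block_top (a point): Point on the stop block's upper face under the wing nut's axis, 50 mm above the table; axes as the guide's. The beech block is 70 (x, centred) by 82 (y) by 30 mm high, its underside on the slab 20 mm above the table: from 47 mm to -y of this point (the end face to push) to 35 mm to +y (the face that meets the end bar)
- wing_nut (a joint): Turn of the wing nut, rad, growing clockwise as seen from above: 0 = loosest, 5.2 = tight (end stop). Light friction 0.03 N m; it stays where it is left and does not rise or sink as it turns.
- nut (a point): Point on the wing nut's vertical axis, 70 mm above the table, 20 mm above the block; turns with the nut. Steel hub 11 mm radius, 20 mm high; two flat wings along this point's +x and -x, 7 to 32 mm from the axis, 6 mm thick (y), from 11 mm below to 12 mm above this point. The fence is 38 mm from the axis on the guide's +x side, its top 4 mm lower than this point; the guide's -x side is open
- bread: Half baguette, 50 by 150 by 46 mm high, lying on the slab along the fence beyond the knife posts. Origin: centre of underside.
- shaker: White ceramic salt shaker, 32 mm wide, 58 mm high, standing on the slab's near edge 105 mm or more to -x of the wing nut's axis. Origin: centre of underside.
- tumbler_a: Clear glass, 72 mm wide, 95 mm high, standing on the slab in front of the bread. Origin: centre of underside.
- tumbler_b: Green glass, 68 mm wide, 85 mm high, on the table just off the slab's far (+x) long side. Origin: centre of underside.
- bowl: White bowl, 130 mm wide, 55 mm high, on the table at the right. Origin: centre of underside.
- bottle: Green wine bottle, 72 mm wide, 240 mm high, on the table at the right. Origin: centre of underside.
- jar: Amber jar with brass lid, 64 mm wide, 85 mm high, on the table at the left. Origin: centre of underside.
- spoon: Spoon lying on the table at the left. Origin: on its underside.

How it is judged:
On the way:
1. the stop block is fully home against the end bar while the wing nut is still loose (value of joint stop_block above 0.062 m and value of joint wing_nut below 4.7 rad), for 0.2 s.
At the end, for the whole second after the job is handed in: The stop block is home against the end bar (within 3 mm), the wing nut is turned clockwise to its end stop (within 0.2 rad) and at rest, and the guide stands within 30 mm of where it was (value of joint stop_block above 0.062 m and value of joint wing_nut above 5 rad and velocity of joint wing_nut between -0.05 and 0.05 rad/s and distance of guide from where it was at the start of the episode below 0.03 m and linear speed of guide below 0.01 m/s); the robot touches nothing.
It fails at once if the guide is shoved more than 40 mm or lifted or tipped (distance of guide from where it was at the start of the episode above 0.04 m or height (world z) of guide above 0.008 m or angle between guide's own z axis and vertical above 0.06 rad).
It fails at once if the wing nut or a wing is pinched between the fingers (grasp point on the wings while touching) (contact force between the fingers and guide above 1 N and y of the grasp point in the frame of nut between -0.004 and 0.004 m and x of the grasp point in the frame of nut between -0.034 and 0.034 m and z of the grasp point in the frame of nut below 0.026 m).
It fails at once if the stop block is taken between the fingers (grasp point over the block, fingertips below its top) (contact force between the fingers and guide above 1 N and y of the grasp point in the frame of block_top between -0.04 and 0.03 m and x of the grasp point in the frame of block_top between -0.03 and 0.03 m and z of the grasp point in the frame of block_top below 0.016 m).
It fails at once if a bystander is moved more than 40 mm (distance of any of shaker, tumbler_a, tumbler_b, bottle, jar, bread, bowl, spoon from where it was at the start of the episode above 0.04 m).
It fails at once if a standing bystander is tipped (angle between any of shaker, tumbler_a, tumbler_b, bottle, jar's own z axis and vertical above 0.5 rad).
It also fails if it takes over 54 s, if anything falls off the work surface, if the arm or the gripper's body presses on something with over 40 N, if the wrist force passes 120 N, or if a joint passes its speed limit or range.

## Working session

There is one attempt and no reset: what is moved stays moved. The work goes in short steps, Python scripts to look and compute and a tool call to move; the robot and the scene stay as the last step left them, time stands still between calls to the robot, and variables do not carry over. Pictures are saved under pics/ and viewed, and the job is handed in when it is done.

Besides the shell and the picture viewer there is one more tool, called after "Request:" as name(argument=value, ...) on one line, values as JSON. jog_arm: Moves the arm, as the interface text tells. Scaled input: -1 to 1 covers 50 cm each way for a shift and 120 degrees each way for a turn. Its arguments: {"type":"object","properties":{"commands":{"type":"array"},"hand":{"type":"number"},"force":{"type":"number"}},"required":["commands"]}

```bash
mkdir -p pics
cat > h.py <<'E'
import numpy as np, cv2
from cell import observe, read_camera, close_job, hold_point_z
def snap(n,f):
    c=read_camera(n); im=cv2.cvtColor(c['frame'],cv2.COLOR_RGB2BGR); cv2.imwrite('pics/'+f+'.png',im)
    np.savez('pics/'+f+'.npz',**{k:np.array(v) for k,v in c.items()})
    return c
def load(f): return dict(np.load('pics/'+f+'.npz'))
def crop(f,x0,y0,x1,y1,s,o):
    im=cv2.imread('pics/'+f+'.png')[y0:y1,x0:x1]; cv2.imwrite('pics/'+o+'.png',cv2.resize(im,None,fx=s,fy=s,interpolation=cv2.INTER_CUBIC))
def ray(c,u,v):
    K=np.array([[c['fx'],0,c['cx']],[0,c['fy'],c['cy']],[0,0,1]],float)
    p=cv2.undistortPoints(np.array([[[u,v]]],float),K,np.array([float(c['k1']),0,0,0]))[0,0]
    R=np.array(c['R']);t=np.array(c['t'])
    return -R.T@t, R.T@np.array([p[0],p[1],1.])
def onz(c,u,v,z):
    o,d=ray(c,u,v); return o+d*(z-o[2])/d[2]
def proj(c,X):
    R=np.array(c['R']);t=np.array(c['t']); p=R@np.array(X,float)+t; x,y=p[:2]/p[2]; s=1+float(c['k1'])*(x*x+y*y)
    return np.array([c['fx']*x*s+c['cx'],c['fy']*y*s+c['cy']])
E
python3 - <<'E'
from h import *
np.set_printoptions(precision=4,suppress=True)
s=observe(); print(s, hold_point_z)
for n in ['scene','top','wrist']:
    c=snap(n,n+'0'); print(n,-np.array(c['R']).T@c['t'],c['fx'],c['k1'])
E
```

```text
{'time': 0.0, 'joint_positions': array([-1.5171,  0.2458,  1.559 ,  0.    ,  1.3387, -0.1741]), 'qd': array([-0.0002, -0.0009,  0.0006, -0.0004, -0.0001, -0.0002]), 'effort': array([  0.0013, -42.9504, -32.6127,  -0.0002,   0.0052,  -0.    ]), 'tcp_pos': array([ 0.1467, -0.6326,  0.2302]), 'tool_rot': array([ 0.7829, -0.6222, -0.0006, -0.0007]), 'ft_force': array([-0.1668, -0.3791,  0.7132]), 'wrist_torque': array([ 0.0249,  0.0437, -0.0515]), 'gripper_width': 0.08531264452705674} 0.0187
scene [1.1934 0.038  0.8407] 351.07722750312655 -0.030889305811372603
top [ 0.4499 -0.0016  1.4992] 494.2224868286275 0.028073011122179026
wrist [ 0.2239 -0.6155  0.3741] 306.0546759779161 -0.02079530100453395
```

View pics/scene0.png

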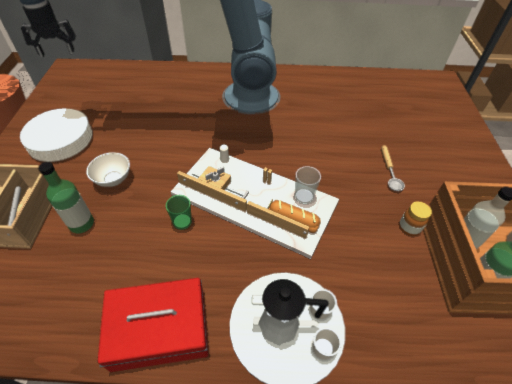

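View pics/top0.png

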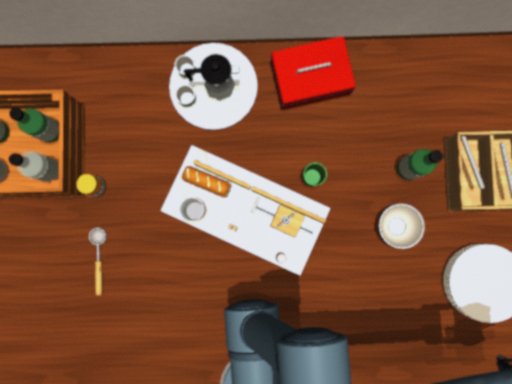

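View pics/wrist0.png

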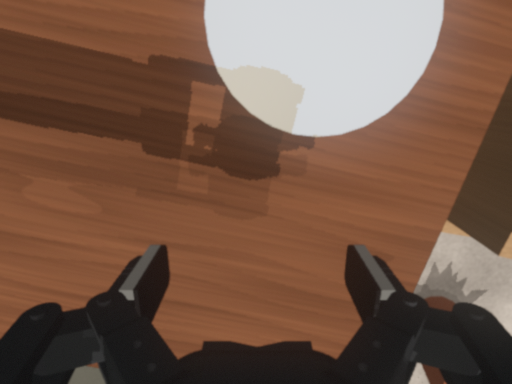

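Run:
```python
from h import *
crop('top0',150,135,340,285,4,'t0c')
crop('scene0',165,135,345,255,4,'s0c')
```

```text
(no output)
```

View pics/t0c.png

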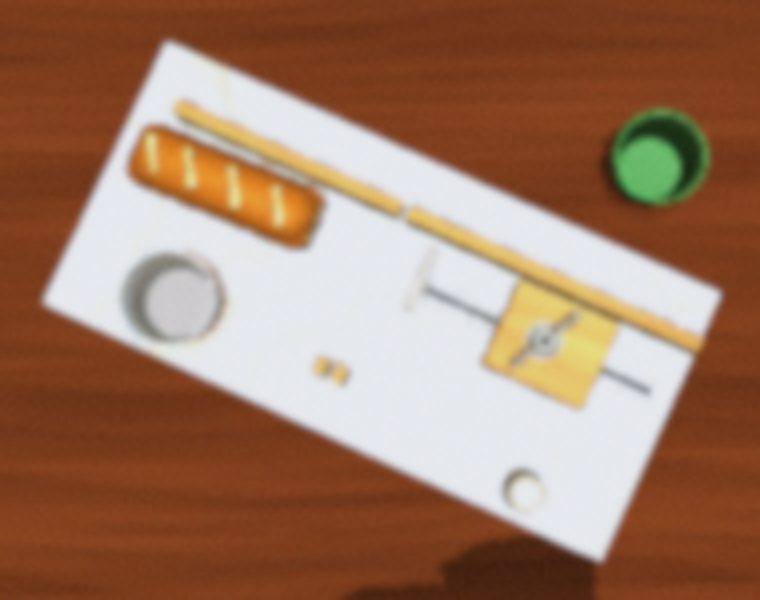

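View pics/s0c.png

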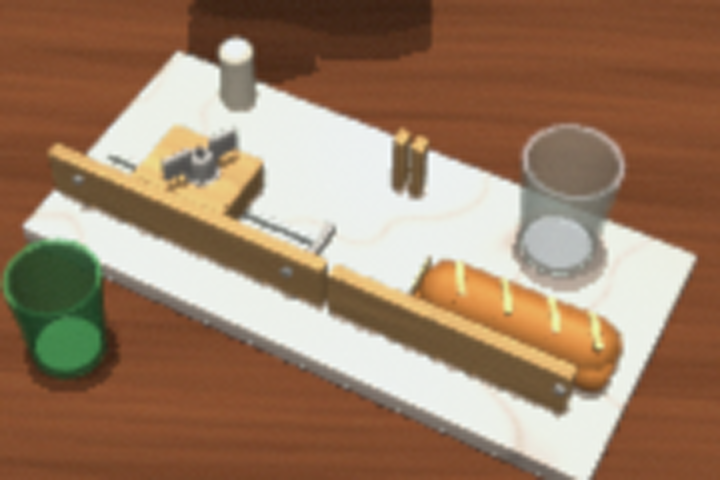

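The top crop shows the slab corners at (167,40), (722,292), (603,562) and (42,302). The nut hub is at (544,341), with wing tips near (513,362) and (577,315), and the shaker is at (524,490).

```bash
cat > fit.py <<'E'
from h import *
np.set_printoptions(precision=4,suppress=True)
c=load('top0')
f=lambda u,v,z: onz(c,150+u/4-.375,135+v/4-.375,z)
C=np.array([f(167,40,.02),f(722,292,.02),f(603,562,.02),f(42,302,.02)])[:,:2]
L=np.array([[.11,.23],[.11,-.23],[-.11,-.23],[-.11,.23]])
cen=C.mean(0); H=((L).T@(C-cen)); th=np.arctan2(H[0,1]-H[1,0],H[0,0]+H[1,1])
R=np.array([[np.cos(th),-np.sin(th)],[np.sin(th),np.cos(th)]])
tog=lambda p: R.T@(p[:2]-cen)
if __name__=='__main__':
    print(C,cen,np.degrees(th)); print('res',C-(cen+L@R.T))
    for n,u,v,z in [('hub',544,341,.08),('w1',513,362,.082),('w2',577,315,.082),('bl-+',520,275,.05),('bl++',483,363,.05),('bl3',583,408,.05),('bar1',432,254,.03),('bar2',411,305,.03),('post',332,370,.075),('shaker',524,490,.078),('glass',170,300,.1)]:
        p=f(u,v,z); print(n,p,tog(p)*1000)
    s=load('scene0')
    g=lambda u,v,z: onz(s,165+u/4-.375,135+v/4-.375,z)
    for n,u,v,z in [('cA',180,53,.02),('cB',695,258,.02),('cC',25,228,.02),('hub',206,153,.08),('w1',163,163,.082),('w2',237,133,.082),('post1',402,133,.075)]:
        p=g(u,v,z); print(n,p,tog(p)*1000)
E
python3 fit.py
```

```text
[[ 0.726   0.1903]
 [ 0.5256 -0.2226]
 [ 0.3279 -0.1279]
 [ 0.5293  0.2865]] [0.5272 0.0316] -25.890636177907883
res [[-0.0006 -0.0002]
 [-0.0001  0.0008]
 [ 0.0001 -0.0006]
 [ 0.0007 -0.    ]]
hub [ 0.4902 -0.0854  0.08  ] [  17.7658 -121.3566]
w1 [ 0.4756 -0.0627  0.082 ] [  -5.2393 -107.3338]
w2 [ 0.5082 -0.1093  0.082 ] [  44.453 -135.06 ]
bl-+ [ 0.5398 -0.0709  0.05  ] [ 56.054  -86.6696]
bl++ [ 0.4759 -0.0422  0.05  ] [-13.9248 -88.7056]
bl3 [ 0.4416 -0.1142  0.05  ] [ -13.3165 -168.4792]
bar1 [ 0.5581 -0.0068  0.03  ] [ 44.5753 -20.9669]
bar2 [0.5205 0.0097 0.03  ] [  3.4966 -22.5962]
post [0.4728 0.0672 0.075 ] [-64.4942   8.2998]
shaker [ 0.3845 -0.0683  0.078 ] [ -84.767  -152.1727]
glass [0.5244 0.18   0.1   ] [-67.3073 132.3478]
cA [ 0.3337 -0.1271  0.02  ] [-104.7886 -227.2886]
cB [0.5337 0.2821 0.02  ] [-103.5499  228.193 ]
cC [ 0.5295 -0.2223  0.02  ] [ 112.9591 -227.3401]
hub [ 0.5009 -0.0839  0.08  ] [  26.7451 -115.3726]
w1 [ 0.5141 -0.1138  0.082 ] [  51.6375 -136.4747]
w2 [ 0.4816 -0.0627  0.082 ] [   0.1405 -104.7671]
post1 [0.4688 0.0595 0.075 ] [-64.7593  -0.3669]
```

```bash
cat > mv.py <<'E'
from fit import *
from scipy.spatial.transform import Rotation as Ro
def g2w(x,y): return cen+R@np.array([x,y])/1000
def rel(gx,gy,z,s=None):
    """normalised shift in tool axes to reach guide (gx,gy mm), z m"""
    s=s or observe(); T=Ro.from_quat(s['tool_rot']).as_matrix()
    d=T.T@(np.append(g2w(gx,gy),z)-s['tcp_pos']); return d/.5
def jaw(s=None):
    s=s or observe(); T=Ro.from_quat(s['tool_rot']).as_matrix(); return np.degrees(np.arctan2(T[1,0],T[0,0]))
def ming():
    s=observe(); p=tog(s['tcp_pos'])*1000
    print('t',s['time'],'guide xy',p,'z',s['tcp_pos'][2],'F',s['ft_force'],'Fg',R.T@s['ft_force'][:2],'jaw-guide',jaw(s)-np.degrees(th),'w',s['gripper_width'])
E
python3 - <<'E'
from mv import *
ming(); print(rel(12,-192,.15)); print(rel(12,-192,.035)); print('twist',-(np.degrees(th)-jaw())/120)
E
```

```text
t 0.15 guide xy [ -52.1332 -763.7738] z 0.23045187929933797 F [-0.4234  1.1904  0.3781] Fg [-0.9007  0.8861] jaw-guide -51.05609936893882 w 0.08531038163420977
[-0.8086 -0.8185  0.1623]
[-0.8082 -0.8185  0.3923]
twist -0.4254674947411568
```

Request:
jog_arm(commands=[[[-0.8086,-0.8185,0.12],-0.4255],[[-0.8086,-0.8185,0.12],-0.4255],[[-0.8086,-0.8185,0.12],-0.4255],[[-0.8086,-0.8185,0.12],-0.4255],[[-0.8086,-0.8185,0.12],-0.4255],[[-0.8086,-0.8185,0.12],-0.4255],[[-0.8086,-0.8185,0.12],-0.4255],[[-0.8086,-0.8185,0.12],-0.4255],[[-0.8086,-0.8185,0.12],-0.4255],[[-0.8086,-0.8185,0.12],-0.4255]], hand=1, force=40)

```text
time: 1.15
tcp_pos: [0.4131, -0.2109, 0.1793]
tool_rot: [0.975, -0.224, 0.0, 0.0]
ft_force: [0.9, -0.6, -0.2]
gripper_width: -0.0001
```

Run:
```python
from mv import *
ming(); print(rel(12,-192,.15)); print('twist',-(np.degrees(th)-jaw())/120)
```

```text
t 1.15 guide xy [   3.25   -267.9795] z 0.17926154683719156 F [ 0.8705 -0.5886 -0.2026] Fg [ 1.0402 -0.1494] jaw-guide -0.016541023398971788 w -0.0001204554729425786
[ 0.0174 -0.152   0.0585]
twist -0.00013784186165809824
```

Request:
jog_arm(commands=[[[0.017,-0.08,0.03],0],[[0.017,-0.152,0.058],0],[[0.017,-0.152,0.058],0],[[0.017,-0.152,0.058],0],[[0.017,-0.152,0.058],0]])

```text
time: 1.65
tcp_pos: [0.4534, -0.1491, 0.1509]
tool_rot: [0.974, -0.224, 0.0, 0.0]
ft_force: [-0.6, -0.3, 1.5]
gripper_width: -0.0
```

Run:
```python
from mv import *
ming(); print(rel(12,-192,.036)); print('twist',-(np.degrees(th)-jaw())/120)
snap('wrist','w1');snap('top','t1');snap('scene','s1')
crop('t1',150,135,340,285,4,'t1c')
crop('s1',165,115,345,255,4,'s1c')
```

```text
t 1.65 guide xy [  12.4605 -194.7501] z 0.15091615783511947 F [-0.6395 -0.3234  1.4638] Fg [-0.4341 -0.5702] jaw-guide -0.04829013215272937 w -4.365270532582473e-06
[-0.0011 -0.0056  0.2298]
twist -0.0004024177679394114
```

View pics/w1.png

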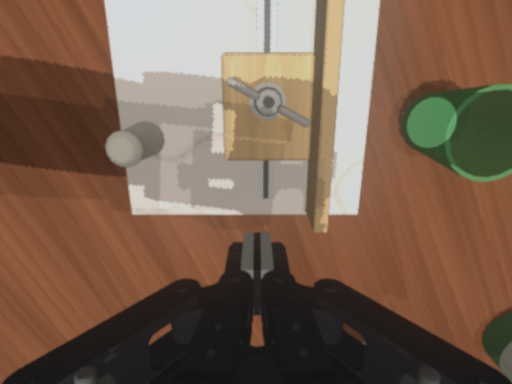

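View pics/s1c.png

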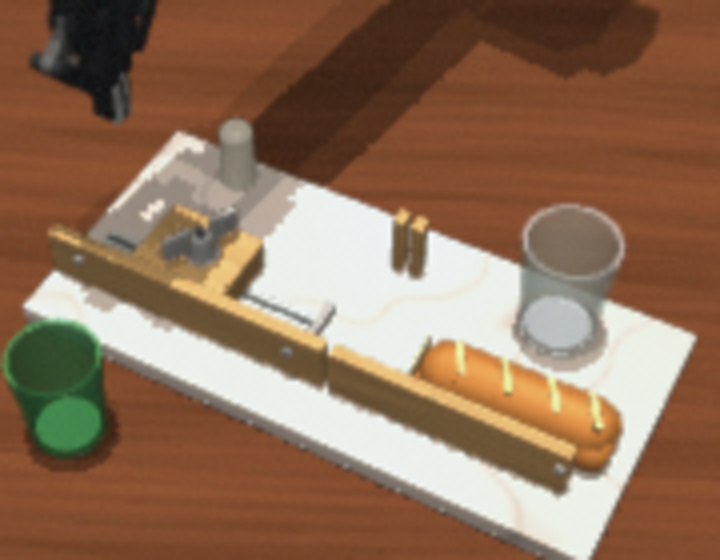

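In the wrist view, tool x runs right along guide +x and guide +y is up. The hub is at (268,100), the wing ends at (231,82) and (306,122), the block's near edge is at row 160, and the shaker is at (125,148).

Run:
```python
from mv import *
c=load('w1')
for n,u,v,z in [('hub',268,100,.075),('w1',230,80,.082),('w2',308,123,.082),('b1',222,53,.05),('b2',314,52,.05),('b3',315,160,.05),('b4',227,160,.05),('slabL',132,214,.02),('slabR',358,214,.02),('fenceend',321,220,.066),('shak',124,150,.078)]:
    print(n,tog(onz(c,u,v,z))*1000)
print(proj(c,np.append(g2w(12.5,-194.7),.151)))
```

```text
hub [  21.0285 -123.0973]
w1 [  -4.3202 -110.1548]
w2 [  48.3044 -138.0522]
b1 [-12.3242 -90.3506]
b2 [ 55.5678 -89.6901]
b3 [  60.8209 -171.122 ]
b4 [ -11.0471 -171.0347]
slabL [-108.1529 -231.1731]
slabR [ 111.6915 -231.5015]
fenceend [  65.4531 -217.3672]
shak [ -82.0812 -157.2336]
[255.6674 246.3029]
```

Request:
jog_arm(commands=[[[0,-0.005,0.09],0],[[0,-0.005,0.17],0],[[0,-0.005,0.21],0],[[0,-0.005,0.23],0],[[0,-0.005,0.23],0],[[0,-0.005,0.23],0]])

```text
time: 2.4
tcp_pos: [0.4553, -0.1469, 0.0366]
tool_rot: [0.975, -0.224, 0.001, 0.0]
ft_force: [0.2, 0.0, 0.6]
gripper_width: 0.0001
```

Run:
```python
from mv import *
ming(); print(rel(12,-122,.036))
```

```text
t 2.4 guide xy [  13.2477 -191.8971] z 0.036646568322895354 F [0.1721 0.0262 0.6102] Fg [0.1434 0.0987] jaw-guide -0.03397081140945346 w 6.219967401868159e-05
[-0.0026 -0.1398  0.0013]
```

Push 50 mm gently (5 mm per row), then check the force.

Request:
jog_arm(commands=[[[0,-0.01,0],0],[[0,-0.02,0],0],[[0,-0.03,0],0],[[0,-0.04,0],0],[[0,-0.05,0],0],[[0,-0.06,0],0],[[0,-0.07,0],0],[[0,-0.08,0],0],[[0,-0.09,0],0],[[0,-0.1,0],0]])

```text
time: 3.4
tcp_pos: [0.4771, -0.1021, 0.0368]
tool_rot: [0.975, -0.223, 0.001, 0.002]
ft_force: [-3.5, -7.2, 3.9]
gripper_width: -0.0
```

Run:
```python
from mv import *
ming(); snap('wrist','w2')
```

```text
t 3.4 guide xy [  13.3118 -142.1155] z 0.03682594535765595 F [-3.5041 -7.1856  3.902 ] Fg [-0.0148 -7.9945] jaw-guide 0.0809095887615463 w -3.559129028364728e-05
```

View pics/w2.png

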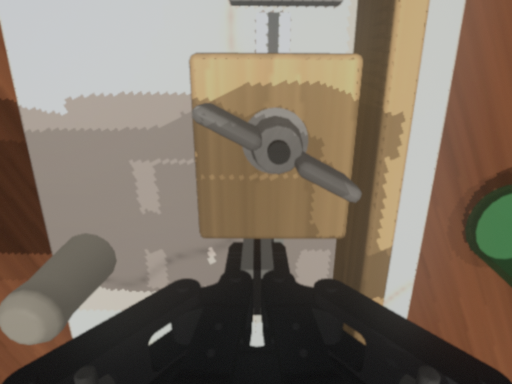

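The block follows at about 8 N. In the wrist picture its front edge is at row 53 and the bar is at the top, rows 0-5.

Request:
jog_arm(commands=[[[0,-0.008,0],0],[[0,-0.016,0],0],[[0,-0.022,0],0],[[0,-0.028,0],0],[[0,-0.032,0],0],[[0,-0.036,0],0]])

```text
time: 4.05
tcp_pos: [0.485, -0.0859, 0.0368]
tool_rot: [0.975, -0.223, 0.001, 0.002]
ft_force: [-3.6, -6.4, 4.0]
gripper_width: -0.0003
```

Run:
```python
from mv import *
ming(); snap('top','t2'); crop('t2',150,135,340,285,4,'t2c'); snap('wrist','w3')
```

```text
t 4.05 guide xy [  13.3559 -124.0958] z 0.03684412870011058 F [-3.5814 -6.3751  3.9684] Fg [-0.4382 -7.299 ] jaw-guide 0.08251947383375935 w -0.00033243762578494566
```

View pics/t2c.png

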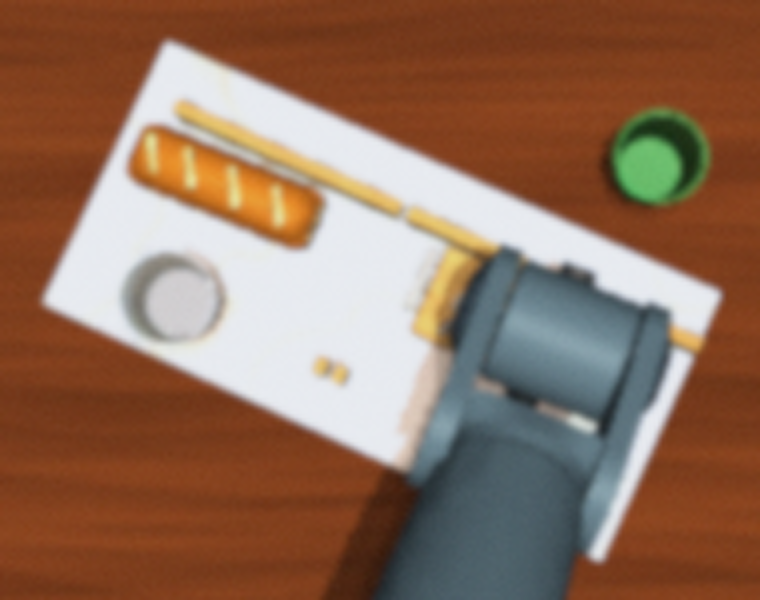

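View pics/w3.png

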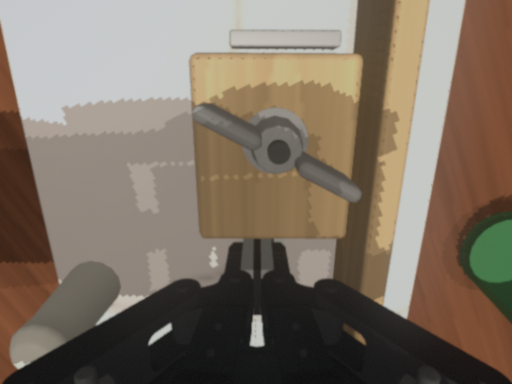

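The bar's near edge (row 47) is now just ahead of the block edge (row 53), and the slab hasn't moved. I'll finish slowly.

Request:
jog_arm(commands=[[[0,-0.003,0],0],[[0,-0.006,0],0],[[0,-0.009,0],0],[[0,-0.011,0],0]])

```text
time: 4.55
tcp_pos: [0.4871, -0.0817, 0.0369]
tool_rot: [0.975, -0.223, 0.001, 0.003]
ft_force: [-7.2, -13.0, 4.9]
gripper_width: 0.0001
```

Run:
```python
from mv import *
ming(); snap('wrist','w4'); crop('w4',180,0,370,120,4,'w4c')
```

```text
t 4.55 guide xy [  13.3445 -119.393 ] z 0.03685488506401012 F [ -7.1685 -13.0046   4.9223] Fg [ -0.7704 -14.8295] jaw-guide 0.1404891263049457 w 6.0922555353348124e-05
```

View pics/w4c.png

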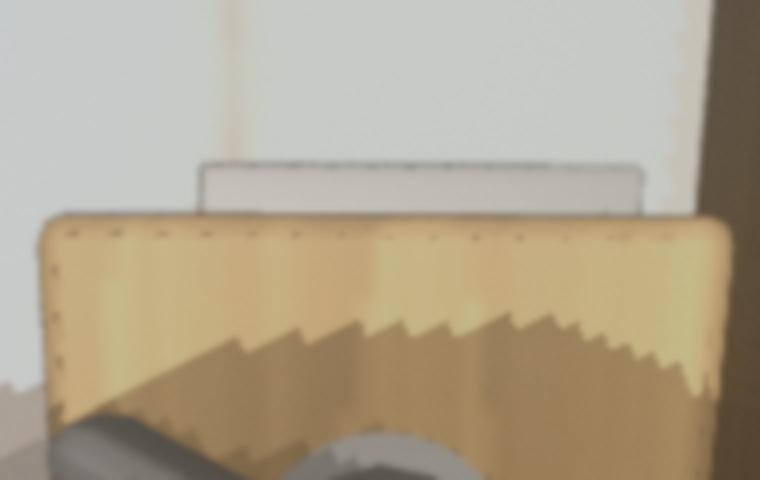

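Request:
jog_arm(commands=[[[0,-0.002,0],0],[[0,-0.003,0],0],[[0,-0.003,0],0]])

```text
time: 4.9
tcp_pos: [0.4871, -0.0816, 0.0369]
tool_rot: [0.975, -0.223, 0.0, 0.004]
ft_force: [-9.3, -15.9, 5.6]
gripper_width: 0.0
```

Run:
```python
from mv import *
ming()
```

```text
t 4.9 guide xy [  13.3699 -119.3337] z 0.03689128849950615 F [ -9.2851 -15.9284   5.6121] Fg [ -1.398  -18.3841] jaw-guide 0.17263334551234877 w 1.8060534801509172e-05
```

Home: the force rises with no motion. Next I back off and rise.

Request:
jog_arm(commands=[[[0,0.02,0],0],[[0,0.04,0],0],[[0,0.05,-0.06],0],[[0,0.06,-0.15],0],[[0,0.08,-0.2],0],[[0,0.08,-0.2],0],[[0,0.08,-0.2],0]])

```text
time: 5.6
tcp_pos: [0.4697, -0.1144, 0.1356]
tool_rot: [0.975, -0.224, 0.0, -0.0]
ft_force: [0.5, 0.5, -1.6]
gripper_width: 0.0001
```

Run:
```python
from mv import *
ming(); snap('wrist','w5'); crop('w5',180,50,370,190,4,'w5c')
```

```text
t 5.6 guide xy [  12.0161 -156.4724] z 0.1355687071469574 F [ 0.4907  0.4875 -1.642 ] Fg [0.2286 0.6529] jaw-guide -0.021999627588034087 w 7.965042089652836e-05
```

View pics/w5.png

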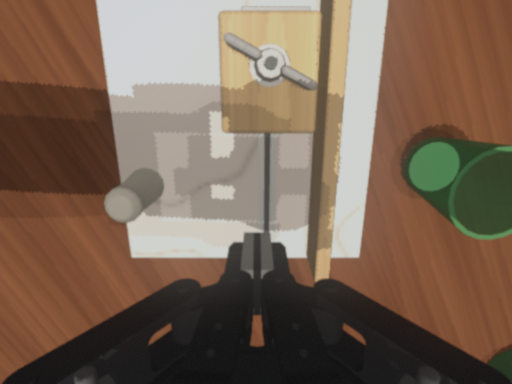

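View pics/w5c.png

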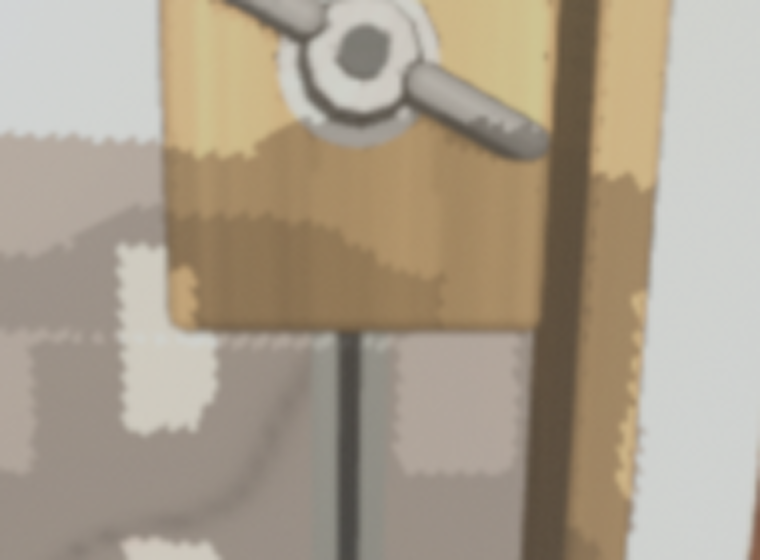

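The nut is now at about guide (20,-61) with the wings unchanged at -28° (wing ends (227,38) and (317,87), hub (271,63)). The tip goes next to the clear side of the -x wing.

Run:
```python
from mv import *
c=load('w5')
for n,u,v,z in [('hub',271,63,.075),('w1',226,36,.082),('w2',318,88,.082),('b3',316,132,.05),('b4',222,132,.05),('slabL',132,258,.02),('slabR',359,258,.02)]:
    print(n,tog(onz(c,u,v,z))*1000)
print(rel(-18,-74,.135)*1, rel(-18,-74,.072))
```

```text
hub [ 21.6184 -62.0515]
w1 [ -5.287  -47.7526]
w2 [ 50.3978 -76.9054]
b3 [  56.8898 -107.9997]
b4 [ -13.0968 -107.9691]
slabL [-107.7235 -232.3359]
slabR [ 111.4351 -232.5273]
[-0.0584 -0.1646 -0.001 ] [-0.0582 -0.1646  0.125 ]
```

Request:
jog_arm(commands=[[[-0.03,-0.08,0],0],[[-0.058,-0.165,0],0],[[-0.058,-0.165,0],0],[[-0.058,-0.165,0.06],0],[[-0.058,-0.165,0.1],0],[[-0.058,-0.165,0.125],0],[[-0.058,-0.165,0.125],0],[[-0.058,-0.165,0.125],0]])

```text
time: 6.45
tcp_pos: [0.4796, -0.0278, 0.0728]
tool_rot: [0.975, -0.224, -0.0, -0.0]
ft_force: [-0.6, 0.0, 0.4]
gripper_width: -0.0001
```

```bash
cat > orb.py <<'E'
from mv import *
import sys
N=np.array([20.5,-61.3]); hx,hy,r=12.,11.,26.
def pt(phi):
    a=np.radians(phi); u=np.array([np.cos(a),np.sin(a)]); n=np.array([-u[1],u[0]])
    d=3+hx*abs(u[1])+hy*abs(u[0]); return N+r*u+d*n
def rows(phis,z=.072):
    for p in phis: print(p,rel(*pt(p),z).round(3).tolist())
def wang():
    p=tog(observe()['tcp_pos'])*1000; ph=np.arange(-200,200,.5); print('nearest phi',min(ph,key=lambda f:np.linalg.norm(pt(f)-p)))
if __name__=='__main__':
    ming(); wang(); rows(np.arange(*map(float,sys.argv[1:])))
E
python3 orb.py 155 55 -10
python3 -c "
from h import *
snap('wrist','w6')"
```

```text
t 6.45 guide xy [-16.8992 -74.1769] z 0.07279384730118901 F [-0.5825  0.0116  0.3931] Fg [-0.5291 -0.2439] jaw-guide -0.014743308227547658 w -0.00010990924874912484
nearest phi -196.5
155.0 [0.012, -0.015, 0.002]
145.0 [0.011, -0.025, 0.002]
135.0 [0.011, -0.035, 0.002]
125.0 [0.014, -0.046, 0.002]
115.0 [0.019, -0.057, 0.002]
105.0 [0.028, -0.067, 0.002]
95.0 [0.039, -0.075, 0.002]
85.0 [0.048, -0.08, 0.002]
75.0 [0.055, -0.085, 0.002]
65.0 [0.063, -0.089, 0.002]
```

View pics/w6.png

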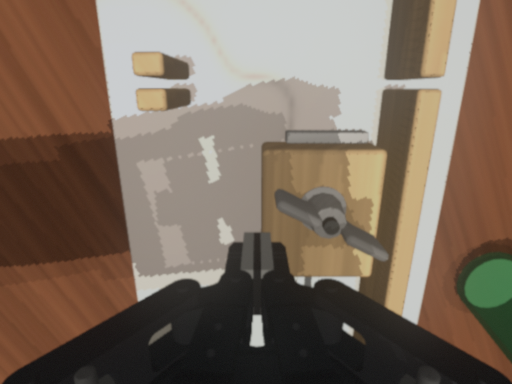

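The tip (258,235) sits just behind the left wing, whose end is at (280,197). First stroke.

Request:
jog_arm(commands=[[[0.012,-0.01,0.001],0],[[0.012,-0.018,0.001],0],[[0.011,-0.027,0.001],0],[[0.011,-0.036,0.001],0],[[0.014,-0.046,0.001],0],[[0.019,-0.057,0.001],0],[[0.028,-0.067,0.001],0],[[0.039,-0.075,0.001],0],[[0.048,-0.08,0.001],0]])

```text
time: 7.4
tcp_pos: [0.5192, -0.0018, 0.0724]
tool_rot: [0.975, -0.224, -0.0, -0.0]
ft_force: [-2.0, 0.1, 0.4]
gripper_width: 0.0003
```

```bash
python3 orb.py 75 -25 -10
python3 -c "
from h import *
snap('wrist','w7')"
```

```text
t 7.4 guide xy [  7.3994 -33.5006] z 0.07235090444809492 F [-1.9976  0.1194  0.3945] Fg [-1.8492 -0.7648] jaw-guide 0.017149135993182796 w 0.0003066201663372372
nearest phi 83.5
75.0 [0.006, -0.004, 0.001]
65.0 [0.015, -0.007, 0.001]
55.0 [0.025, -0.009, 0.001]
45.0 [0.036, -0.008, 0.001]
35.0 [0.047, -0.005, 0.001]
25.0 [0.058, 0.001, 0.001]
15.0 [0.068, 0.01, 0.001]
5.0 [0.075, 0.021, 0.001]
-5.0 [0.081, 0.03, 0.001]
-15.0 [0.085, 0.037, 0.001]
```

View pics/w7.png

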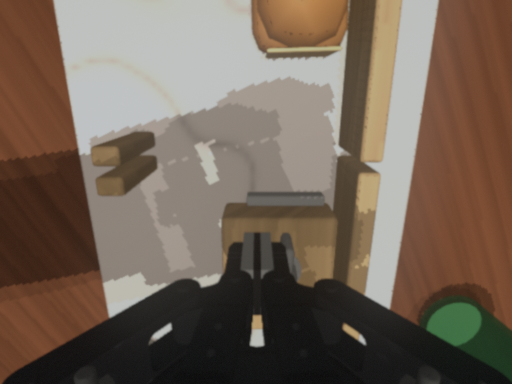

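The wing now points along guide +y (290,255), right beside the tip. The stroke continues above the fence.

Request:
jog_arm(commands=[[[0.006,-0.004,0.001],0],[[0.015,-0.007,0.001],0],[[0.025,-0.009,0.001],0],[[0.036,-0.008,0.001],0],[[0.047,-0.005,0.001],0],[[0.058,0.001,0.001],0],[[0.068,0.01,0.001],0],[[0.075,0.021,0.001],0]])

```text
time: 8.25
tcp_pos: [0.5483, -0.0285, 0.072]
tool_rot: [0.975, -0.224, 0.0, -0.0]
ft_force: [-0.9, 1.3, 0.4]
gripper_width: 0.0001
```

```bash
python3 orb.py -5 -105 -10
python3 -c "
from h import *
snap('wrist','w8')"
```

```text
t 8.25 guide xy [ 45.1638 -44.8195] z 0.07198918864922285 F [-0.8548  1.3339  0.364 ] Fg [-1.3514  0.8268] jaw-guide -0.003849383448606858 w 0.00014535012305601523
nearest phi 4.0
-5.0 [0.005, 0.008, -0.0]
-15.0 [0.01, 0.014, -0.0]
-25.0 [0.013, 0.022, -0.0]
-35.0 [0.015, 0.032, -0.0]
-45.0 [0.015, 0.042, -0.0]
-55.0 [0.012, 0.054, -0.0]
-65.0 [0.006, 0.064, -0.0]
-75.0 [-0.002, 0.074, -0.0]
-85.0 [-0.013, 0.082, -0.0]
-95.0 [-0.022, 0.088, -0.0]
```

View pics/w8.png

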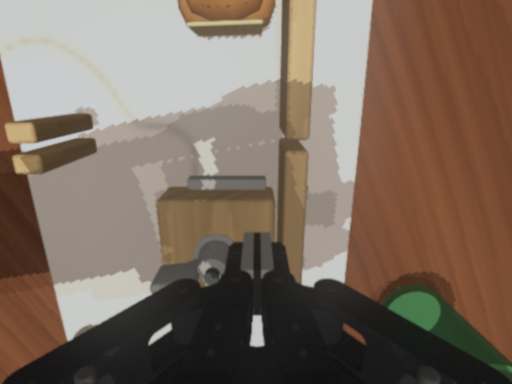

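The hub is at (213,260) and the opposite wing points to -x (170,277), so the nut is following. The block is still against the bar.

Request:
jog_arm(commands=[[[0.005,0.008,0],0],[[0.01,0.014,0],0],[[0.013,0.022,0],0],[[0.015,0.032,0],0],[[0.015,0.042,0],0],[[0.012,0.054,0],0],[[0.006,0.064,0],0]])

```text
time: 9.0
tcp_pos: [0.5366, -0.0586, 0.0722]
tool_rot: [0.975, -0.224, 0.0, 0.0]
ft_force: [2.5, 0.6, 1.0]
gripper_width: 0.0002
```

```bash
python3 orb.py -70 -190 -8
python3 -c "
from h import *
snap('wrist','w9');snap('scene','s9');crop('s9',165,115,345,255,4,'s9c')"
```

```text
t 9.0 guide xy [ 47.8143 -76.9955] z 0.07218065421232797 F [2.5128 0.6107 1.0116] Fg [1.9939 1.6467] jaw-guide -0.006886239339301881 w 0.00017141338250782664
nearest phi -65.5
-70.0 [-0.003, 0.005, 0.0]
-78.0 [-0.011, 0.012, 0.0]
-86.0 [-0.02, 0.018, 0.0]
-94.0 [-0.027, 0.023, 0.0]
-102.0 [-0.032, 0.027, 0.0]
-110.0 [-0.039, 0.03, 0.0]
-118.0 [-0.046, 0.032, 0.0]
-126.0 [-0.054, 0.033, 0.0]
-134.0 [-0.063, 0.033, 0.0]
-142.0 [-0.072, 0.031, 0.0]
-150.0 [-0.081, 0.027, 0.0]
-158.0 [-0.09, 0.021, 0.0]
-166.0 [-0.097, 0.013, 0.0]
-174.0 [-0.103, 0.004, 0.0]
-182.0 [-0.108, -0.004, 0.0]
```

View pics/w9.png

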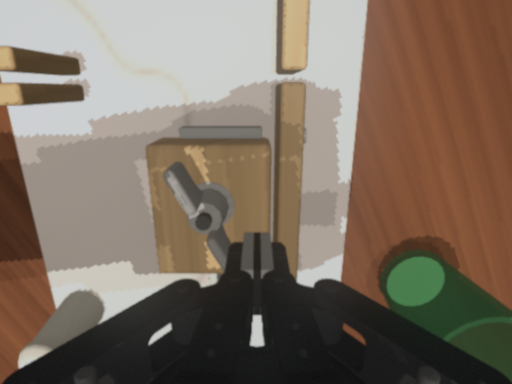

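View pics/s9c.png

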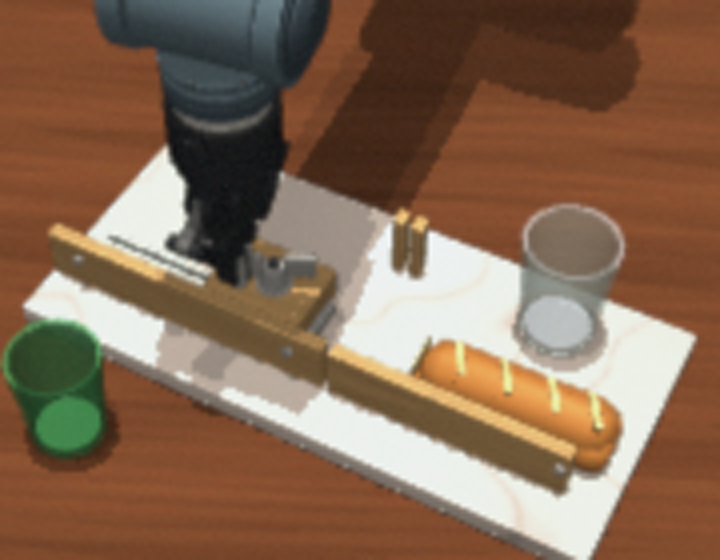

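Wing A is now at about -63°, with its opposite end at (175,172) and the hub at (207,215).

Request:
jog_arm(commands=[[[-0.003,0.005,0],0],[[-0.011,0.012,0],0],[[-0.02,0.018,0],0],[[-0.027,0.023,0],0],[[-0.032,0.027,0],0],[[-0.039,0.03,0],0]])

```text
time: 9.7
tcp_pos: [0.5123, -0.0632, 0.0721]
tool_rot: [0.975, -0.224, 0.0, 0.0]
ft_force: [1.6, 0.4, 0.7]
gripper_width: 0.0002
```

```bash
python3 orb.py -115 -190 -5
python3 -c "
from h import *
snap('wrist','w10')"
```

```text
t 9.7 guide xy [ 28.0029 -91.7056] z 0.0720555405515753 F [1.5563 0.4319 0.6984] Fg [1.2115 1.0681] jaw-guide 0.00033128372277246854 w 0.00017798176153670288
nearest phi -111.0
-115.0 [-0.003, 0.002, 0.0]
-120.0 [-0.008, 0.003, 0.0]
-125.0 [-0.013, 0.004, 0.0]
-130.0 [-0.019, 0.004, 0.0]
-135.0 [-0.025, 0.003, 0.0]
-140.0 [-0.03, 0.002, 0.0]
-145.0 [-0.036, -0.0, 0.0]
-150.0 [-0.042, -0.003, 0.0]
-155.0 [-0.047, -0.006, 0.0]
-160.0 [-0.052, -0.01, 0.0]
-165.0 [-0.057, -0.015, 0.0]
-170.0 [-0.061, -0.02, 0.0]
-175.0 [-0.064, -0.026, 0.0]
-180.0 [-0.067, -0.033, 0.0]
-185.0 [-0.069, -0.035, 0.0]
```

View pics/w10.png

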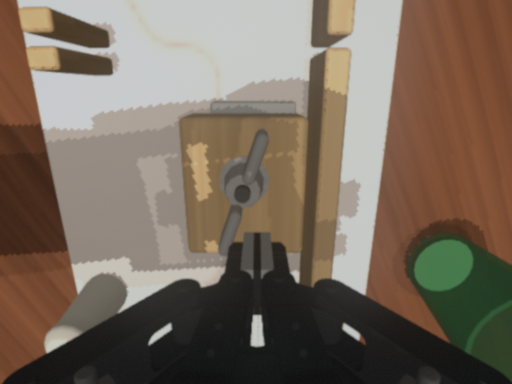

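Wing A is at about -108°, so it is nearing the stop. Smaller steps, checking force.

Request:
jog_arm(commands=[[[-0.003,0.002,0],0],[[-0.008,0.003,0],0],[[-0.013,0.004,0],0],[[-0.019,0.004,0],0]])

```text
time: 10.15
tcp_pos: [0.5049, -0.0618, 0.0728]
tool_rot: [0.975, -0.224, 0.003, 0.001]
ft_force: [8.6, -7.6, -0.9]
gripper_width: -0.0
```

```bash
python3 orb.py -135 -190 -5
```

```text
t 10.15 guide xy [ 20.7542 -93.7408] z 0.07282493642076798 F [ 8.6314 -7.5966 -0.9123] Fg [11.0822 -3.0651] jaw-guide 0.008763385189020312 w -3.224750700428406e-05
nearest phi -126.0
-135.0 [-0.01, -0.001, 0.002]
-140.0 [-0.016, -0.002, 0.002]
-145.0 [-0.021, -0.004, 0.002]
-150.0 [-0.027, -0.007, 0.001]
-155.0 [-0.032, -0.01, 0.001]
-160.0 [-0.037, -0.014, 0.001]
-165.0 [-0.042, -0.019, 0.001]
-170.0 [-0.046, -0.025, 0.001]
-175.0 [-0.05, -0.03, 0.001]
-180.0 [-0.053, -0.037, 0.001]
-185.0 [-0.055, -0.04, 0.001]
```

```bash
python3 -c "
from mv import *
snap('wrist','w11'); ming()"
```

```text
t 10.2 guide xy [ 20.8693 -93.8056] z 0.07301797863568908 F [ 7.0199 -5.5259 -1.9932] Fg [ 8.7282 -1.906 ] jaw-guide 0.021587794479078326 w 6.0943072752733595e-05
```

View pics/w11.png

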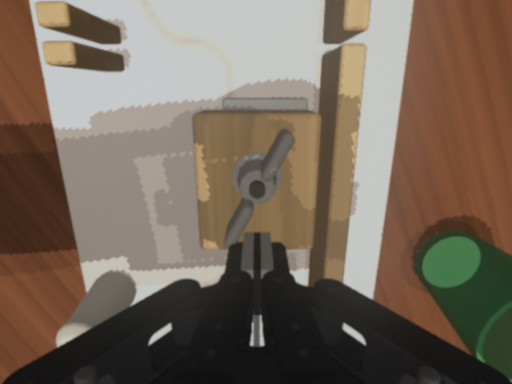

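Force rose to about 11 N at roughly 25 mm lever with the wing stopped at about -124°. I'll confirm the stop with a small extra push.

Request:
jog_arm(commands=[[[-0.002,-0.001,0],0],[[-0.004,-0.002,0],0],[[-0.004,-0.002,0],0]])

```text
time: 10.5
tcp_pos: [0.5047, -0.0614, 0.0735]
tool_rot: [0.975, -0.224, 0.005, 0.002]
ft_force: [8.5, -8.1, -2.3]
gripper_width: 0.0003
```

```bash
python3 -c "
from orb import *
snap('wrist','w12'); ming()
crop('w12',180,90,340,260,3,'w12c')
crop('w11',180,90,340,260,3,'w11c')"
```

```text
t 10.55 guide xy [ 20.3109 -93.4587] z 0.07350421235599594 F [ 8.2189 -8.4545 -3.0452] Fg [11.0857 -4.017 ] jaw-guide 0.028487717732570417 w 0.00011462753019677332
```

View pics/w12c.png

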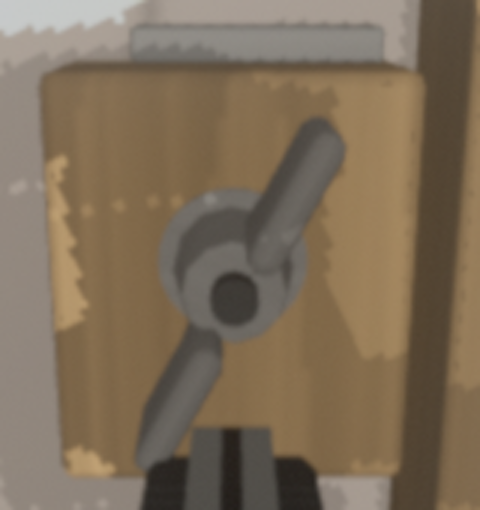

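View pics/w11c.png

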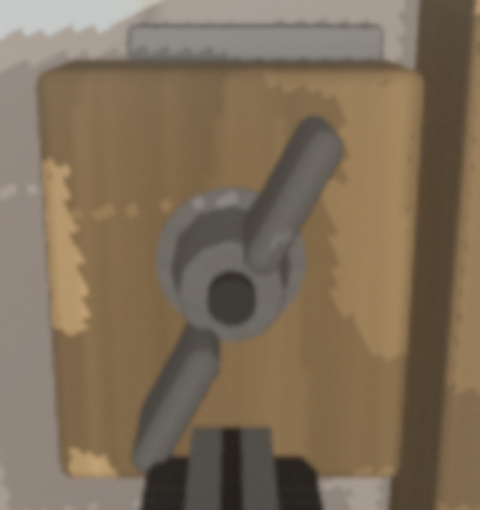

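The wing angle is unchanged under about 0.3 N·m of clockwise torque (friction is 0.03), so this is the stop. I back away, rise and check.

Request:
jog_arm(commands=[[[0.01,0.006,0],0],[[0.02,0.014,0],0],[[0.03,0.03,0],0],[[0.03,0.03,-0.06],0],[[0.03,0.06,-0.13],0],[[0.0,0.1,-0.2],0],[[-0.02,0.15,-0.2],0],[[-0.02,0.15,-0.2],0],[[-0.02,0.15,-0.2],0],[[-0.02,0.15,-0.2],0]])

```text
time: 11.55
tcp_pos: [0.4597, -0.1216, 0.1711]
tool_rot: [0.975, -0.224, -0.001, -0.0]
ft_force: [0.1, 0.2, 0.2]
gripper_width: 0.0002
```

```bash
python3 -c "
from orb import *
snap('wrist','w13'); ming()
crop('w13',180,0,370,140,4,'w13c')"
```

```text
t 11.6 guide xy [   6.2414 -167.0401] z 0.17115311965186283 F [-0.635  -0.3795 -0.9515] Fg [-0.4055 -0.6187] jaw-guide 0.040266249168652735 w 0.00010915373027893043
```

View pics/w13.png

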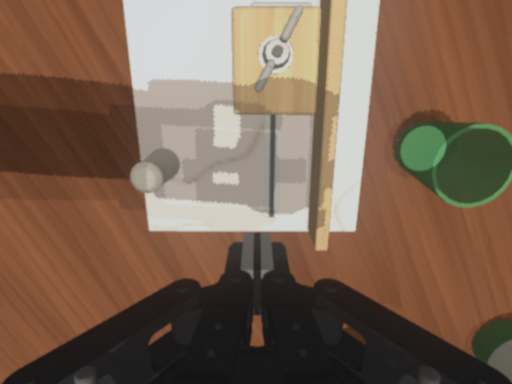

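View pics/w13c.png

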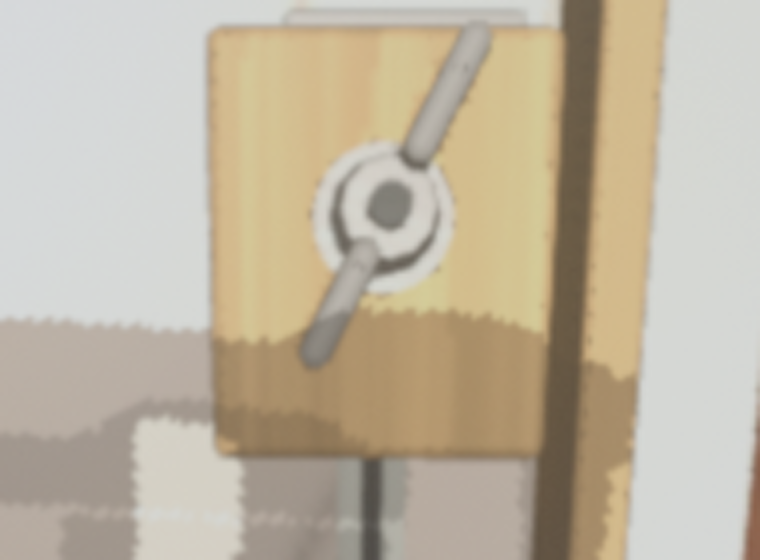

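```bash
python3 -c "
from orb import *
c=load('w13')
f=lambda u,v,z: tog(onz(c,180+u/4-.375,v/4-.375,z))*1000
a=f(315,357,.082);b=f(478,32,.082);d=a-b;print(a,b,np.degrees(np.arctan2(d[1],d[0])))
print('rear',f(215,457,.05),f(545,457,.05)); print('hub',f(390,206,.07),'front',f(215,28,.05),'bar far',f(400,10,.03))
c=load('w5'); a=tog(onz(c,226,36,.082));b=tog(onz(c,318,88,.082));d=a-b;print(np.degrees(np.arctan2(d[1],d[0])))
c=load('w1'); a=tog(onz(c,230,80,.082));b=tog(onz(c,308,123,.082));d=a-b;print(np.degrees(np.arctan2(d[1],d[0])))
for k,(u,v) in {'shak':(147,177)}.items(): print(k,tog(onz(load('w13'),u,v,.078))*1000)
"
```

```text
[  7.8302 -88.1331] [ 35.3053 -35.523 ] -117.57535790296477
rear [ -13.1366 -108.22  ] [  56.5693 -108.1731]
hub [ 21.663 -61.481] front [-11.3561 -27.5598] bar far [ 25.4154 -19.6502]
152.36650542345785
152.07092216893645
shak [ -81.8859 -155.6947]
```

Measured turn: 152.3° to -117.6°. That matches a nut whose zero lies along guide x and whose 5.2 rad stop is at -117.9°. Retreating now for a final overhead check.

Request:
jog_arm(commands=[[[-0.1,0.1,-0.05],0],[[-0.2,0.2,-0.1],0],[[-0.2,0.3,-0.1],0],[[-0.2,0.4,-0.1],0],[[-0.2,0.4,-0.1],0],[[-0.2,0.4,-0.1],0],[[-0.2,0.4,-0.1],0],[[-0.2,0.4,-0.1],0],[[-0.2,0.4,-0.1],0]])

```text
time: 12.5
tcp_pos: [0.2834, -0.2571, 0.2215]
tool_rot: [0.975, -0.223, -0.0, -0.0]
ft_force: [0.8, -0.7, 0.5]
gripper_width: 0.0004
```

```bash
python3 -c "
from orb import *
snap('top','t9'); ming()
crop('t9',150,135,340,285,4,'t9c')"
```

```text
t 12.55 guide xy [ -93.2769 -366.2642] z 0.22154144460750733 F [ 0.1736 -0.9584 -0.8372] Fg [ 0.5746 -0.7864] jaw-guide 0.15310030052252444 w -0.00031601853703078046
```

View pics/t9c.png

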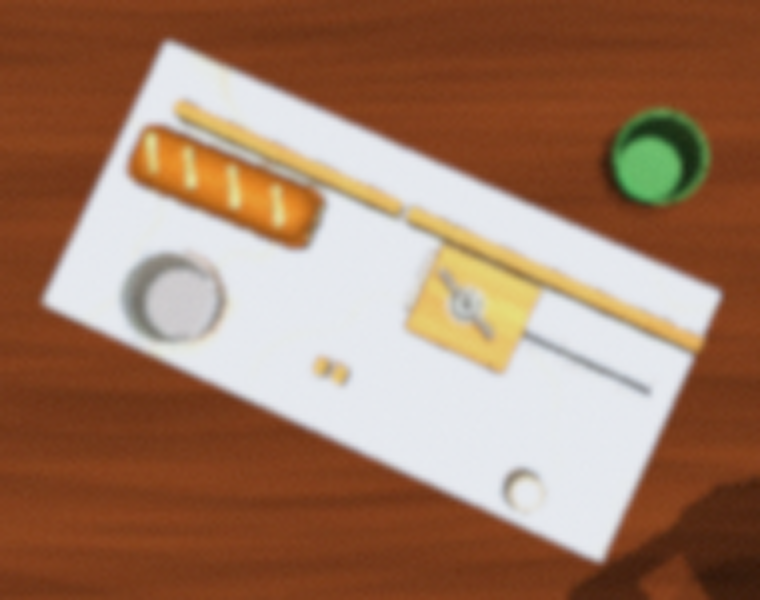

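The final overhead picture shows the slab corners, bread, glasses and shaker at their original pixels. The block is against the bar with the hub at (466,304).

```bash
python3 -c "
from h import *
print(close_job())"
```

```text
the job is handed in; nothing more can be done
None
```

The stop block is home against the steel bar and the wing nut is turned clockwise to its end stop. The job was handed in at about 12.6 s; no verdict is reported.

- **Stop block:** I pushed it with closed fingertips, and it slid at about 8 N. At the bar the force rose to about 18 N with no further movement, and the pictures show the block touching the bar. The camera put the travel at about 62 mm. Its start position was not known exactly, so I took the force rise as the proof of home.
- **Wing nut:** I turned it only after the block was home, pushing one wing around in several short moves just above the fence. It stopped at about 11 N, roughly 0.3 N·m against 0.03 N·m of friction, and a further small push did not move it. It turned about 270°, and its final angle of -117.6° fits a 5.2 rad stop at -117.9°. That second figure assumes the nut's zero lies along the guide's x axis.
- **Rest of the scene:** In the last top picture the slab, bread, shaker, clear glass and green tumbler are where they started. I did not recheck the bowl, bottle, jar and spoon, but the arm was kept clear of them. At hand-in the arm stood clear, touching nothing.
- **Disagreement:** The scene camera placed points about 5 to 9 mm from where the top camera did. I relied on the top and wrist cameras, which agreed within about 2 to 3 mm.

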